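# Undo the swing bolt of a drill jig

### The job

Undo the drill jig's swing bolt: unscrew its wing nut just far enough for its round foot to pass over the two keeper lips (no more than an eighth of a turn further than it needs, with the bolt still upright), then swing the bolt out of the slotted lug and leave it well down towards the front. Feel for when it comes free: never drag the nut hard against the lips, and leave the tin, the spanner and the loose bolt beside the jig where they are.

Things in the scene. Friction and masses are not known exactly. Their poses are not given: they have to be found in the camera images.
- jig: Grey drill jig fixed to the bench: base plate 200 x 100 x 14 mm, two side walls, over them a steel leaf, top 100 mm above the bench. Origin on the bench under the swing bolt's pin; x points from the front (slotted lug, nearer the robot) back to the leaf's hinge, y left, z up. Reaches x = -25 to 175, y = -50 to 50 mm.
- lug (a point): Middle of the leaf's slotted front end, on the leaf's top; axes as the jig. The 13 mm slot is open to the front; the bolt stands upright in it. On the front face, 11 to 14.5 mm towards the front, a dark keeper lip stands each side of the slot. The lips' tops are 2 to 10 mm above the leaf: set differently each time and not measured, so feel for it. The foot must be some 1.5 mm above them to pass.
- swing_bolt (a joint): Swing of the steel eyebolt (10 mm shank) about a level pin along the jig's y, 26 mm above the bench over the jig's origin: 0 = upright in the slot, grows as it swings out to the jig's front (-x), stop at 1.35 rad. Stiff pin: it stays where it is left; pushing it at the nut takes 2 to 3 N. More than 1.0 counts as well down.
- wing_nut (a joint): Angle of the wing nut on the bolt, rad; it grows as the nut unscrews (counter-clockwise from above) and starts between 0 and 0.5. Very coarse right-hand thread: it rises 2.5 mm per rad; at 0 its foot rests on the leaf's top. Stiff thread, about 0.12 N m to turn, and it stays where it is left. The thread ends at 6.8.
- wing_centre (a point): Centre of the wing nut's wings, on the bolt's axis, 107 mm from the pin at nut angle 0. The wings are one flat upright blade 40 mm long (this frame's x), 9 mm thick (its y), 27 mm tall. Below them the hub, 18 mm in diameter, its top 13 mm below this point; at the bottom the round foot, 20 mm in diameter, 5 mm thick, its underside 33 mm below this point.
- spanner_13: Combination spanner, 171 x 28 x 7 mm, lying to the left of the jig; leave alone. Origin under its centre.
- brass_tin: Round brass-coloured tin, 66 mm in diameter and 56 mm tall, to the right of the jig; leave alone. Origin under its centre.
- flange_bolt: Loose flange bolt, 23 mm wide and 50 mm tall, standing on its head at the right front of the jig; leave alone. Origin under its centre.
Mind the look-alikes: they are no part of the job. What is shaped like the jig but purple is not meant.

How it is judged:
By the outcome, as a careful person would: the job done as asked, in the order asked, and still so for the second after the job is handed in, with the robot touching nothing.
It also fails if it takes over 72 s, if anything falls off the work surface, if the arm or the gripper's body presses on something with over 40 N, if the wrist force passes 120 N, or if a joint passes its speed limit or range.

### The arm

A 6-joint arm with a two-finger parallel gripper is mounted at the origin on a cart in front of the work surface, level with it; the furniture and walls round the work are solid. World frame = base frame: x ahead of the robot, y to its left, z up, the work surface at z = 0. Lengths are in m, angles in rad, forces in N, time in s.
With the tool pointing down it reaches from about 0.325 to 1 m from the base axis. Payload 5.1 kg.
Tool frame: the origin (TCP) lies on the centre line of the jaws, within the pads' length; the fingertips stand 8 mm ahead of it and the grasp point (between the pads) lies 11 mm behind it; z points along the fingers, y is the line along which they close (so a half turn about z gives the same grasp; the last joint's range is limited). The gripper opens to 85 mm and grips with 20 to 120 N. Pads are 22 mm wide; open, the fingers measure 114 mm over their backs; the gripper's body (76 mm by 85 mm) begins 54 mm behind the grasp point. The pads swing forward as they close: fully open they stand 13 mm farther back than shut.
Start: joints at [-1.239, 0.124, 1.65, -0, 1.367, -0.083], TCP at [0.262, -0.595, 0.239] pointing down, gripper open.
Joint ranges: [-2.61, 2.61], [-1.02, 2.33], [0.03, 2.71], [-1.35, 4.49], [0.32, 2.68], [-2.91, 2.91]. Speed limits (rad/s): [2.57, 2.57, 3.14, 3.14, 3.14, 3.14].

### API

Orientations are given as a unit quaternion [w, x, y, z].
In Python, from station import arm, optics gives the robot as it stands.
- The arm moves only by the tool move_arm, never from a script. Its argument "steps" is a list of rows, each an object of numbers: "wx", "wy", "wz": the turn, a rotation vector about the tool's x, y, z in rad; "tx", "ty", "tz": the shift along the tool's x, y, z in cm; "fingers": the finger opening in cm, from 0 to 8.54. In form: [{"wx": .., "wy": .., "wz": .., "tx": .., "ty": .., "tz": .., "fingers": ..}, ...]. A call has 1 to 20 rows; each row is the pose to reach, as a shift and turn from the pose commanded when the call began, along the tool's axes at that moment; what a row does not reach only later rows make up. A row lasts 1/10 s, in which the tool goes at most 50 mm and 8.59 degrees, less where a joint would pass 70% of its speed; a pose out of reach is approached as far as the arm can. A call with a gripper value outside its range is refused whole. The fingers move at their own pace and stop on an object; the grip force is fixed at half the most. Time passes only in rows, so rows that repeat a pose let the fingers close. It gives the time, the measured TCP pose, the force, the opening and the grip force at its end, in the units of the state.
- arm.read_state(): the state, without advancing time (a new reading comes with each control period).
- optics.camera(name): name is "scene" or "top"; returns a dict with "image" (384x512x3 uint8, red, green, blue), "range_z" (384x512 float32, m along the optical axis (not along the pixel's ray), 0 where there is no reading), "mtx" (3x3 intrinsics, pixels), "xyz" and "rotation" of the camera in the world. Camera axes: x right, y up, looking along -z (the intrinsics and any distortion apply to the point x, -y, -z); pixel columns grow to the right and rows downward; lengths in m; the calibration is good to about 2 mm. A picture is of the moment at which its call begins.
- arm.hand_in(): hands the job in; it is judged then, once.
The state is a dict: "time": time; "joint_pos": joint angles; "qd": joint speeds; "effort": joint torques, N m; "tcp_pos": TCP position; "tcp_rot": TCP orientation; "contact_force": force on the tool from outside, world axes, zero at the start; "moment": the same for the moment, N m; "finger_gap": finger opening in m; "gripper_force": force on a finger pad.
Only numpy, scipy, OpenCV 4.12 (cv2) and the standard library are available. Lean on these libraries where they do the work, as an engineer would, in place of code of your own. Each camera call takes 0.05 s, during which the arm holds its last target. There are 200 camera calls.

## Working session

There is one attempt and no reset: what is moved stays moved. The work goes in short steps, Python scripts to look and compute and a tool call to move; the robot and the scene stay as the last step left them, time stands still between calls to the robot, and variables do not carry over. Pictures are saved under pics/ and viewed, at most 10 in all, crops included, and the job is handed in when it is done.

Besides the shell and the picture viewer there is one more tool, called after ">>>" as name(argument=value, ...), one argument or row to a line, values as JSON. move_arm: Moves the arm, as the interface text tells. Its arguments: {"type":"object","properties":{"steps":{"type":"array"}},"required":["steps"]}

```bash
mkdir -p pics
cat > h.py <<'E'
import numpy as np, cv2
from station import arm, optics
def cap(n):
    c=optics.camera(n); return c
def save(c,fn,crop=None,s=1):
    im=c["image"][:,:,::-1]
    if crop: r0,r1,c0,c1=crop; im=im[r0:r1,c0:c1]
    cv2.imwrite("pics/"+fn,cv2.resize(im,None,fx=s,fy=s,interpolation=cv2.INTER_CUBIC))
def pts(c):
    z=c["range_z"]; v,u=np.mgrid[:z.shape[0],:z.shape[1]]; K=c["mtx"]
    p=np.stack([(u-K[0,2])/K[0,0]*z,-(v-K[1,2])/K[1,1]*z,-z],-1)
    w=p@np.array(c["rotation"]).T+c["xyz"]; w[z==0]=np.nan
    return w
E
python3 - <<'E'
from h import *
a=cap("scene");b=cap("top")
im=np.hstack([a["image"],b["image"]])[:,:,::-1]
save(a,"s1.png",None,1.5);save(b,"t1.png",None,1.5)
for c in(a,b):print(c["xyz"],np.round(c["rotation"],3).tolist(),c["mtx"].tolist(),[k for k in c])
print(arm.read_state())
E
```

```text
[ 0.57268051 -1.18539574  0.97441107] [0.902, 0.432, 0.008, -0.008] [[463.4883949678302, 0.0, 261.9486352687313], [0.0, 463.4883949678302, 189.34394317505848], [0.0, 0.0, 1.0]] ['image', 'range_z', 'mtx', 'xyz', 'rotation']
[ 0.47224636 -0.09550767  1.29643906] [0.717, 0.023, -0.024, -0.697] [[424.5206718992868, 0.0, 257.0715235207075], [0.0, 424.5206718992868, 194.19262672736411], [0.0, 0.0, 1.0]] ['image', 'range_z', 'mtx', 'xyz', 'rotation']
{'time': 0.1, 'joint_pos': array([-1.23860519e+00,  1.24475005e-01,  1.65153327e+00,  1.99181109e-05,
        1.36750944e+00, -8.26008826e-02]), 'qd': array([ 1.45306608e-03, -2.90344152e-03, -1.85014933e-03, -7.57711203e-05,
       -7.35011560e-04, -8.00614791e-04]), 'effort': array([ 6.70268219e-04, -4.24931717e+01, -3.66652787e+01, -3.96903306e-05,
        3.92477465e-03,  1.34904173e-06]), 'tcp_pos': array([ 0.26175201, -0.59438152,  0.23815567]), 'tcp_rot': array([-9.56258255e-04,  9.78570388e-01,  2.05910343e-01, -1.10131288e-04]), 'contact_force': array([-0.23083919, -0.31964987,  0.3191797 ]), 'moment': array([-0.01079992, -0.02152985, -0.026267  ]), 'gripper_force': 0.0, 'finger_gap': 0.08540633668764293}
```

View pics/s1.png

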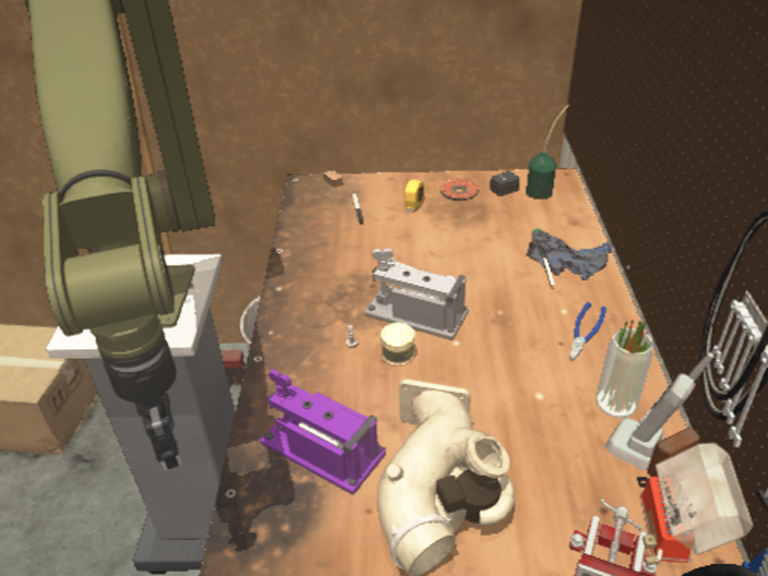

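View pics/t1.png

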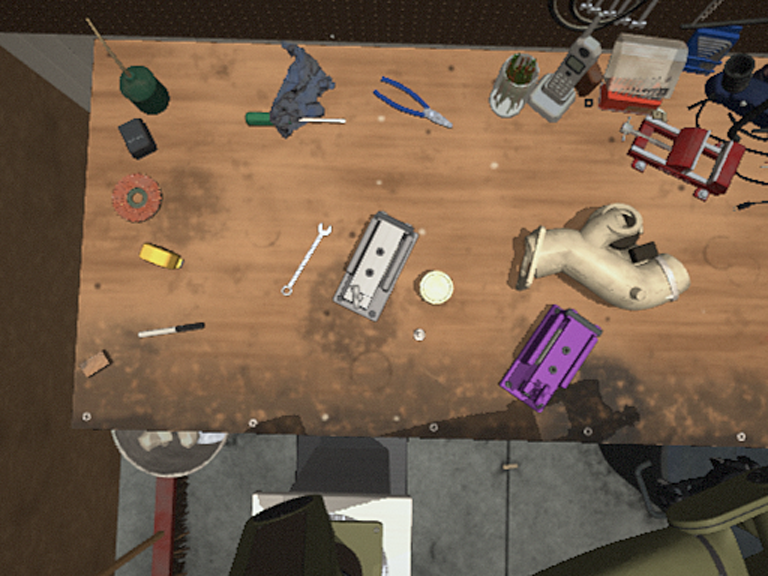

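Candidates (1.5x pixels): the grey jig in scene (415,295) / top (375,268), and its purple copy in scene (325,430) / top (550,357). The upright nuts on them are in top at (353,293) and (535,392). I choose the grey one. The tin is at top (435,288), the loose bolt at (419,335), and the spanner at (305,258).

```bash
sed -i 's/np.array(c\["rotation"\])/Rm(c)/' h.py
cat >> h.py <<'E'
from scipy.spatial.transform import Rotation as R
def Rm(c): 
    q=np.array(c["rotation"]); return R.from_quat(np.r_[q[1:],q[0]]).as_matrix()
E
python3 - <<'E'
from h import *
a=cap("scene");b=cap("top")
ca=a["image"][155:235,235:320,::-1];cb=b["image"][135:220,215:305,::-1]
f=lambda i:cv2.resize(i,(400,400),interpolation=cv2.INTER_CUBIC)
cv2.imwrite("pics/c1.png",np.hstack([f(ca),f(cb)]))
for c,roi in((b,(135,220,215,305)),(a,(155,235,235,320))):
    w=pts(c)[roi[0]:roi[1],roi[2]:roi[3]].reshape(-1,3); w=w[np.isfinite(w[:,0])]
    for lo,hi in((.008,.02),(.09,.108),(.118,.16)):
        m=w[(w[:,2]>lo)&(w[:,2]<hi)]
        if len(m)<4: print(lo,len(m));continue
        r=cv2.minAreaRect((m[:,:2]*1000).astype(np.float32))
        print(lo,len(m),m.mean(0).round(4),np.median(m[:,2]),m[:,2].max(),r, cv2.boxPoints(r).round(0).tolist())
w=pts(b)
for n,(u,v) in dict(tin=(290,192),bolt=(279,223),sp=(203,172)).items():
    print(n,np.nanmedian(w[v-1:v+2,u-1:u+2].reshape(-1,3),0).round(3))
E
```

```text
0.008 573 [ 0.5696 -0.073   0.0138] 0.013811491873819914 0.019982507811791672 ((611.9209594726562, -79.1795654296875), (227.38519287109375, 227.67413330078125), 83.870361328125) [[487.0, -180.0], [713.0, -204.0], [737.0, 22.0], [511.0, 46.0]]
0.09 1087 [ 0.6163 -0.08    0.1003] 0.10023874680200406 0.10789502201195633 ((609.1209716796875, -74.08369445800781), (75.39238739013672, 186.47982788085938), 63.909481048583984) [[509.0, -67.0], [676.0, -149.0], [709.0, -81.0], [542.0, 1.0]]
0.118 63 [ 0.5392 -0.0444  0.1433] 0.14437692033961858 0.15415333594178993 ((539.19384765625, -44.493247985839844), (41.34684371948242, 10.992362976074219), 2.28820538520813) [[518.0, -40.0], [519.0, -51.0], [560.0, -49.0], [560.0, -38.0]]
0.008 464 [ 0.5926 -0.1009  0.0136] 0.013607810537548448 0.019988388616996033 ((618.134521484375, -37.944122314453125), (357.69488525390625, 209.7489776611328), 74.31184387207031) [[469.0, -182.0], [671.0, -238.0], [767.0, 106.0], [566.0, 163.0]]
0.09 741 [ 0.6166 -0.0848  0.0993] 0.09974654192509114 0.10798945510923819 ((607.5794067382812, -83.39360046386719), (77.89861297607422, 187.27378845214844), 69.74214172363281) [[506.0, -88.0], [682.0, -152.0], [709.0, -79.0], [533.0, -14.0]]
0.118 102 [ 0.5396 -0.0471  0.136 ] 0.13684470272855487 0.14865178847400518 ((538.77197265625, -46.9196662902832), (15.674737930297852, 42.93940353393555), 85.65493774414062) [[517.0, -53.0], [560.0, -56.0], [561.0, -41.0], [518.0, -37.0]]
tin [ 0.564 -0.193  0.057]
bolt [ 0.473 -0.164  0.051]
sp [0.622 0.07  0.004]
```

View pics/c1.png

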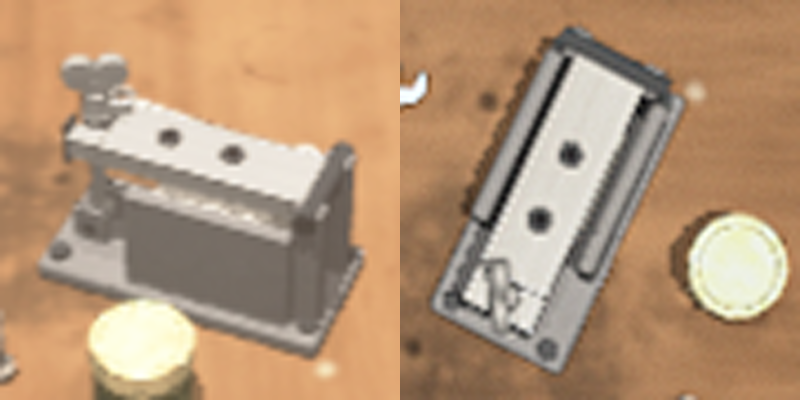

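```bash
cat >> h.py <<'E'
def down(psi): 
    x=np.array([np.cos(psi),np.sin(psi),0]); z=np.array([0,0,-1.]); return np.stack([x,np.cross(z,x),z],1)
def tool():
    s=arm.read_state(); q=s["tcp_rot"]; return np.array(s["tcp_pos"]),R.from_quat(np.r_[q[1:],q[0]]).as_matrix(),s
def rel(p,Rt,p0=None,R0=None):
    if p0 is None: p0,R0,_=tool()
    t=R0.T@(np.array(p)-p0)*100; w=R.from_matrix(R0.T@Rt).as_rotvec(); return t.round(2),w.round(3)
E
python3 - <<'E'
from h import *
for n,roi in(("top",(135,220,215,305)),("scene",(155,235,235,320))):
    b=cap(n)
    w=pts(b);W=w[roi[0]:roi[1],roi[2]:roi[3]]
    for lo,hi in((.005,.022),(.094,.106)):
        m=((W[...,2]>lo)&(W[...,2]<hi)).astype(np.uint8)
        k,l,s,_=cv2.connectedComponentsWithStats(m)
        i=1+s[1:,4].argmax(); p=W[l==i]; r=cv2.minAreaRect((p[:,:2]*1000).astype(np.float32)); print(n,lo,len(p),r)
        if lo>.05:
            d=p[:,:2]-p[:,:2].mean(0); ev,V=np.linalg.eigh(d.T@d); print("pca yaw",np.degrees(np.arctan2(V[1,1],V[0,1])))
print(rel([.538,-.046,.2],down(-.02)))
E
```

```text
top 0.005 568 ((606.3055419921875, -75.90667724609375), (99.3060531616211, 198.81723022460938), 65.34282684326172)
top 0.094 1056 ((609.5797119140625, -75.05766296386719), (75.0870361328125, 183.66737365722656), 64.36886596679688)
pca yaw 155.85517079397547
scene 0.005 506 ((606.1915893554688, -79.24673461914062), (104.33544158935547, 201.19667053222656), 67.12834167480469)
scene 0.094 671 ((616.1299438476562, -70.72930908203125), (83.07942199707031, 182.4692840576172), 61.147151947021484)
pca yaw 156.9991128599537
(array([ 47.39, -39.08,   3.92]), array([-0.001,  0.   ,  0.435]))
```

>>> move_arm(
  steps=[
    {"wx":0,"wy":0,"wz":0.435,"tx":47.4,"ty":-39.1,"tz":3.9,"fingers":4.5},
    {"wx":0,"wy":0,"wz":0.435,"tx":47.4,"ty":-39.1,"tz":3.9,"fingers":4.5},
    {"wx":0,"wy":0,"wz":0.435,"tx":47.4,"ty":-39.1,"tz":3.9,"fingers":4.5},
    {"wx":0,"wy":0,"wz":0.435,"tx":47.4,"ty":-39.1,"tz":3.9,"fingers":4.5},
    {"wx":0,"wy":0,"wz":0.435,"tx":47.4,"ty":-39.1,"tz":3.9,"fingers":4.5},
    {"wx":0,"wy":0,"wz":0.435,"tx":47.4,"ty":-39.1,"tz":3.9,"fingers":4.5},
    {"wx":0,"wy":0,"wz":0.435,"tx":47.4,"ty":-39.1,"tz":3.9,"fingers":4.5},
    {"wx":0,"wy":0,"wz":0.435,"tx":47.4,"ty":-39.1,"tz":3.9,"fingers":4.5},
    {"wx":0,"wy":0,"wz":0.435,"tx":47.4,"ty":-39.1,"tz":3.9,"fingers":4.5},
    {"wx":0,"wy":0,"wz":0.435,"tx":47.4,"ty":-39.1,"tz":3.9,"fingers":4.5},
    {"wx":0,"wy":0,"wz":0.435,"tx":47.4,"ty":-39.1,"tz":3.9,"fingers":4.5},
    {"wx":0,"wy":0,"wz":0.435,"tx":47.4,"ty":-39.1,"tz":3.9,"fingers":4.5},
    {"wx":0,"wy":0,"wz":0.435,"tx":47.4,"ty":-39.1,"tz":3.9,"fingers":4.5},
    {"wx":0,"wy":0,"wz":0.435,"tx":47.4,"ty":-39.1,"tz":3.9,"fingers":4.5},
    {"wx":0,"wy":0,"wz":0.435,"tx":47.4,"ty":-39.1,"tz":3.9,"fingers":4.5},
    {"wx":0,"wy":0,"wz":0.435,"tx":47.4,"ty":-39.1,"tz":3.9,"fingers":4.5},
  ],
)

```text
time: 1.9
tcp_pos: [0.5378, -0.0473, 0.2004]
tcp_rot: [0.0, 1.0, -0.011, 0.0]
contact_force: [0.5, -0.0, -0.1]
finger_gap: 0.0448
gripper_force: 0.0
```

Run:
```python
from h import *
p,Rt,s=tool(); print(p,s["joint_pos"].round(3),s["finger_gap"],s["contact_force"])
print(rel([.5388,-.0458,.135],down(-.01)))
```

```text
[ 0.53779736 -0.04731049  0.20044129] [-0.187 -0.093  1.936 -0.     1.298  1.406] 0.044804362786860764 [ 0.54571667 -0.0135605  -0.11508244]
(array([ 0.1 , -0.16,  6.54]), array([ 0.   , -0.   , -0.012]))
```

>>> move_arm(
  steps=[
    {"wx":0,"wy":0,"wz":-0.01,"tx":0.1,"ty":-0.15,"tz":2.5,"fingers":4.5},
    {"wx":0,"wy":0,"wz":-0.01,"tx":0.1,"ty":-0.15,"tz":4.5,"fingers":4.5},
    {"wx":0,"wy":0,"wz":-0.01,"tx":0.1,"ty":-0.15,"tz":5.7,"fingers":4.5},
    {"wx":0,"wy":0,"wz":-0.01,"tx":0.1,"ty":-0.15,"tz":6.4,"fingers":4.5},
    {"wx":0,"wy":0,"wz":-0.01,"tx":0.1,"ty":-0.15,"tz":6.4,"fingers":4.5},
  ],
)

```text
time: 2.4
tcp_pos: [0.5385, -0.0451, 0.1356]
tcp_rot: [-0.0, 1.0, -0.006, -0.001]
contact_force: [0.1, -0.0, -1.0]
finger_gap: 0.0451
gripper_force: 0.0
```

Run:
```python
from h import *
p,Rt,s=tool(); print(p,s["contact_force"],s["moment"])
a=cap("scene");b=cap("top")
f=lambda i:cv2.resize(i,(400,400),interpolation=cv2.INTER_CUBIC)
cv2.imwrite("pics/c2.png",np.hstack([f(a["image"][150:210,225:285,::-1]),f(b["image"][165:225,205:265,::-1])]))
```

```text
[ 0.53853904 -0.04511416  0.13555685] [ 0.07326117 -0.02429078 -1.03300361] [ 0.01866056  0.04972468 -0.03380808]
```

View pics/c2.png

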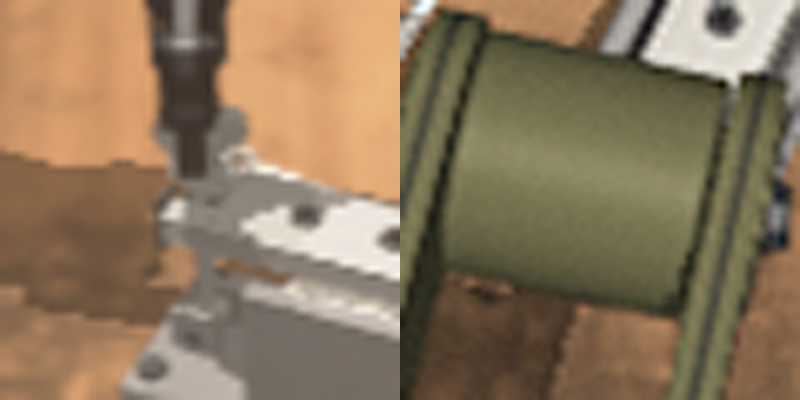

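The finger (crop pixel about (195,140)) sits in front of the blade's middle, with a lobe showing on each side, and the tip is above the hub. I'll close on it.

>>> move_arm(
  steps=[
    {"wx":0,"wy":0,"wz":0,"tx":0,"ty":0,"tz":0,"fingers":2},
    {"wx":0,"wy":0,"wz":0,"tx":0,"ty":0,"tz":0,"fingers":1.2},
    {"wx":0,"wy":0,"wz":0,"tx":0,"ty":0,"tz":0,"fingers":0.5},
    {"wx":0,"wy":0,"wz":0,"tx":0,"ty":0,"tz":0,"fingers":0.5},
    {"wx":0,"wy":0,"wz":0,"tx":0,"ty":0,"tz":0,"fingers":0.5},
    {"wx":0,"wy":0,"wz":0,"tx":0,"ty":0,"tz":0,"fingers":0.5},
  ],
)

```text
time: 3.1
tcp_pos: [0.5399, -0.0433, 0.1373]
tcp_rot: [-0.001, 1.0, -0.005, 0.001]
contact_force: [1.3, 5.8, 3.1]
finger_gap: 0.0073
gripper_force: 61.2
```

Run:
```python
from h import *
p,Rt,s=tool(); print(p,s["contact_force"],s["moment"],s["finger_gap"],s["gripper_force"],s["joint_pos"])
```

```text
[ 0.53987722 -0.0433261   0.13733678] [1.32943184 5.80781045 3.13977511] [ 0.91794031 -0.03825629  0.05224995] 0.007312651008444319 61.17464303970337 [-0.18044897 -0.02937899  1.98701853  0.00270541  1.18254264  1.39913081]
```

>>> move_arm(
  steps=[
    {"wx":0,"wy":0,"wz":0,"tx":0.1,"ty":-0.2,"tz":-0.05,"fingers":0.5},
    {"wx":0,"wy":0,"wz":-0.1,"tx":0.1,"ty":-0.2,"tz":-0.05,"fingers":0.5},
    {"wx":0,"wy":0,"wz":-0.2,"tx":0.1,"ty":-0.2,"tz":-0.08,"fingers":0.5},
    {"wx":0,"wy":0,"wz":-0.3,"tx":0.1,"ty":-0.2,"tz":-0.1,"fingers":0.5},
    {"wx":0,"wy":0,"wz":-0.4,"tx":0.1,"ty":-0.2,"tz":-0.13,"fingers":0.5},
    {"wx":0,"wy":0,"wz":-0.5,"tx":0.1,"ty":-0.2,"tz":-0.15,"fingers":0.5},
    {"wx":0,"wy":0,"wz":-0.6,"tx":0.1,"ty":-0.2,"tz":-0.18,"fingers":0.5},
    {"wx":0,"wy":0,"wz":-0.7,"tx":0.1,"ty":-0.2,"tz":-0.2,"fingers":0.5},
    {"wx":0,"wy":0,"wz":-0.8,"tx":0.1,"ty":-0.2,"tz":-0.23,"fingers":0.5},
    {"wx":0,"wy":0,"wz":-0.9,"tx":0.1,"ty":-0.2,"tz":-0.25,"fingers":0.5},
    {"wx":0,"wy":0,"wz":-1.0,"tx":0.1,"ty":-0.2,"tz":-0.28,"fingers":0.5},
    {"wx":0,"wy":0,"wz":-1.0,"tx":0.1,"ty":-0.2,"tz":-0.28,"fingers":0.5},
    {"wx":0,"wy":0,"wz":-1.0,"tx":0.1,"ty":-0.2,"tz":-0.28,"fingers":0.5},
  ],
)

```text
time: 4.4
tcp_pos: [0.5408, -0.0437, 0.1399]
tcp_rot: [0.002, 0.88, 0.474, 0.0]
contact_force: [0.4, -5.4, 3.4]
finger_gap: 0.007
gripper_force: 61.1
```

```bash
cat >> h.py <<'E'
J=-0.424; ex=np.array([np.cos(J),np.sin(J),0]); ey=np.array([-np.sin(J),np.cos(J),0])
def rep():
    p,Rt,s=tool(); f=s["contact_force"]
    d=p-np.array([.539,-.0455,0])
    print("t",round(s["time"],2),"p",p.round(4),"jigxy mm",(d@ex*1000).round(1),(d@ey*1000).round(1),"F jig",(f@ex).round(1),(f@ey).round(1),f[2].round(1),"M",s["moment"].round(2),"psi",np.arctan2(Rt[1,0],Rt[0,0]).round(3),"tilt",Rt[:,2].round(3),"gap",s["finger_gap"].round(4),"j",s["joint_pos"].round(2))
    print("jig -x in tool",(Rt.T@-ex).round(3),"jig y in tool",(Rt.T@ey).round(3))
E
python3 -c "
from h import *
rep()"
```

```text
Traceback (most recent call last):
  File "h.py", line 28, in rep
    print("t",round(s["time"],2),"p",p.round(4),"jigxy mm",(d@ex*1000).round(1),(d@ey*1000).round(1),"F jig",(f@ex).round(1),(f@ey).round(1),f[2].round(1),"M",s["moment"].round(2),"psi",np.arctan2(Rt[1,0],Rt[0,0]).round(3),"tilt",Rt[:,2].round(3),"gap",s["finger_gap"].round(4),"j",s["joint_pos"].round(2))
                                                                                                                                                                                                                                                             ^^^^^^^^^^^^^^^^^^^^^
AttributeError: 'float' object has no attribute 'round'
```

```bash
sed -i 's/s\["finger_gap"\].round(4)/round(s["finger_gap"],4)/' h.py
cat >> h.py <<'E'
def arc(ths,off=(0,0,0),pin=(.540,-.0437,.026),p0=None,R0=None):
    if p0 is None: p0,R0,_=tool()
    pin=np.array(pin)
    for th in ths:
        Q=R.from_rotvec(-ey*th).as_matrix()
        print(th,*rel(pin+Q@(p0+np.array(off)-pin),Q@R0,p0,R0))
E
python3 -c "
from h import *
rep(); arc([0,.02,.04,.06,.12,.2],off=(0,-.001,0))"
```

```text
t 4.4 p [ 0.5408 -0.0437  0.1399] jigxy mm 0.9 2.4 F jig 2.6 -4.7 3.4 M [-1.01 -0.05  0.11] psi 0.988 tilt [ 0.002 -0.003 -1.   ] gap 0.007 j [-0.18 -0.03  1.98 -0.    1.19  0.41]
jig -x in tool [-0.158 -0.987 -0.003] jig y in tool [ 0.987 -0.158 -0.002]
0 [-0.08  0.06  0.  ] [0. 0. 0.]
0.02 [-0.12 -0.17 -0.  ] [-0.02   0.003  0.   ]
0.04 [-0.16 -0.39  0.  ] [-0.039  0.006  0.   ]
0.06 [-0.19 -0.62  0.01] [-0.059  0.009  0.   ]
0.12 [-0.3  -1.29  0.06] [-0.118  0.019  0.   ]
0.2 [-0.44 -2.18  0.2 ] [-0.197  0.032  0.   ]
```

>>> move_arm(
  steps=[
    {"wx":0,"wy":0,"wz":0,"tx":-0.08,"ty":0.06,"tz":0,"fingers":0.5},
    {"wx":-0.01,"wy":0.002,"wz":0,"tx":-0.1,"ty":-0.06,"tz":0,"fingers":0.5},
    {"wx":-0.02,"wy":0.003,"wz":0,"tx":-0.12,"ty":-0.17,"tz":0,"fingers":0.5},
    {"wx":-0.03,"wy":0.004,"wz":0,"tx":-0.14,"ty":-0.28,"tz":0,"fingers":0.5},
    {"wx":-0.03,"wy":0.004,"wz":0,"tx":-0.14,"ty":-0.28,"tz":0,"fingers":0.5},
  ],
)

```text
time: 4.9
tcp_pos: [0.5372, -0.0422, 0.1397]
tcp_rot: [0.013, 0.88, 0.475, 0.009]
contact_force: [1.1, -4.7, 4.0]
finger_gap: 0.0073
gripper_force: 61.4
```

```bash
python3 -c "
from h import *
rep()"
```

```text
t 4.9 p [ 0.5372 -0.0422  0.1397] jigxy mm -3.0 2.3 F jig 2.9 -3.8 4.0 M [-0.91 -0.22  0.  ] psi 0.99 tilt [ 0.029 -0.014 -0.999] gap 0.0073 j [-0.17 -0.06  2.01 -0.01  1.16  0.41]
jig -x in tool [-0.156 -0.987 -0.032] jig y in tool [ 0.988 -0.156 -0.001]
```

>>> move_arm(
  steps=[
    {"wx":-0.01,"wy":0.002,"wz":0,"tx":-0.02,"ty":-0.11,"tz":0.0,"fingers":0.5},
    {"wx":-0.02,"wy":0.003,"wz":0,"tx":-0.04,"ty":-0.22,"tz":0.01,"fingers":0.5},
    {"wx":-0.02,"wy":0.003,"wz":0,"tx":-0.04,"ty":-0.22,"tz":0.01,"fingers":0.5},
  ],
)

```text
time: 5.2
tcp_pos: [0.5354, -0.0414, 0.1396]
tcp_rot: [0.021, 0.88, 0.475, 0.016]
contact_force: [0.3, -4.6, 4.5]
finger_gap: 0.0077
gripper_force: 61.5
```

```bash
python3 -c "
from h import *
rep()"
```

```text
t 5.2 p [ 0.5354 -0.0414  0.1396] jigxy mm -5.0 2.3 F jig 2.1 -4.1 4.5 M [-0.87 -0.31  0.05] psi 0.99 tilt [ 0.048 -0.023 -0.999] gap 0.0077 j [-0.17 -0.07  2.02 -0.02  1.14  0.42]
jig -x in tool [-0.156 -0.986 -0.053] jig y in tool [ 0.988 -0.156 -0.001]
```

>>> move_arm(
  steps=[
    {"wx":-0.01,"wy":0.002,"wz":0,"tx":-0.02,"ty":-0.11,"tz":0.0,"fingers":0.5},
    {"wx":-0.02,"wy":0.003,"wz":0,"tx":-0.04,"ty":-0.22,"tz":0.0,"fingers":0.5},
    {"wx":-0.03,"wy":0.005,"wz":0,"tx":-0.05,"ty":-0.33,"tz":0.01,"fingers":0.5},
    {"wx":-0.04,"wy":0.006,"wz":0,"tx":-0.07,"ty":-0.44,"tz":0.01,"fingers":0.5},
    {"wx":-0.04,"wy":0.006,"wz":0,"tx":-0.07,"ty":-0.44,"tz":0.01,"fingers":0.5},
  ],
)

```text
time: 5.7
tcp_pos: [0.5327, -0.0402, 0.1396]
tcp_rot: [0.039, 0.879, 0.474, 0.029]
contact_force: [7.0, -7.4, 1.9]
finger_gap: 0.0074
gripper_force: 61.0
```

Run:
```python
from h import *
rep()
a=cap("scene")
save(a,"c3.png",(150,215,215,290),8)
```

```text
t 5.7 p [ 0.5327 -0.0402  0.1396] jigxy mm -7.9 2.3 F jig 9.4 -3.8 1.9 M [-1.22 -1.1   0.02] psi 0.991 tilt [ 0.089 -0.041 -0.995] gap 0.0074 j [-0.16 -0.1   2.05 -0.03  1.1   0.43]
jig -x in tool [-0.156 -0.983 -0.097] jig y in tool [ 0.988 -0.156 -0.001]
```

View pics/c3.png

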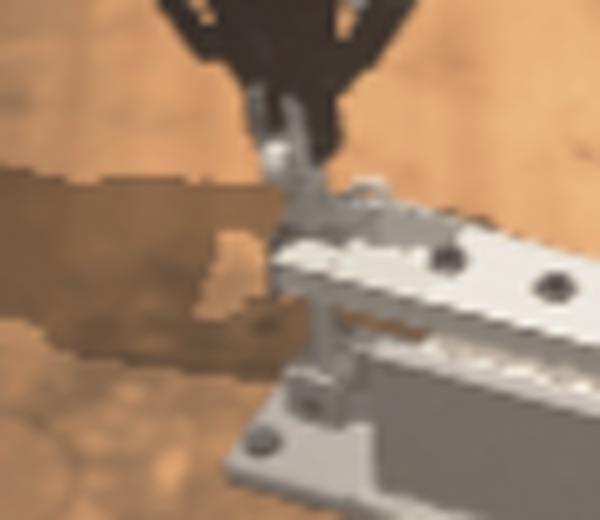

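```bash
python3 -c "
from h import *
arc([-.03,-.06,-.09])"
```

```text
-0.03 [0.05 0.34 0.01] [ 0.03  -0.005 -0.   ]
-0.06 [0.11 0.67 0.04] [ 0.059 -0.009 -0.   ]
-0.09 [0.16 1.01 0.07] [ 0.089 -0.014 -0.   ]
```

>>> move_arm(
  steps=[
    {"wx":0.03,"wy":-0.005,"wz":0,"tx":0.05,"ty":0.34,"tz":0.01,"fingers":0.5},
    {"wx":0.06,"wy":-0.009,"wz":0,"tx":0.11,"ty":0.67,"tz":0.04,"fingers":0.5},
    {"wx":0.09,"wy":-0.014,"wz":0,"tx":0.16,"ty":1.01,"tz":0.07,"fingers":0.5},
    {"wx":0.09,"wy":-0.014,"wz":0,"tx":0.16,"ty":1.01,"tz":0.07,"fingers":0.5},
    {"wx":0.09,"wy":-0.014,"wz":0,"tx":0.16,"ty":1.01,"tz":0.07,"fingers":0.5},
  ],
)

```text
time: 6.25
tcp_pos: [0.5408, -0.0439, 0.1397]
tcp_rot: [0.001, 0.88, 0.475, -0.0]
contact_force: [0.5, -3.9, 6.3]
finger_gap: 0.0075
gripper_force: 62.0
```

```bash
python3 -c "
from h import *
rep()"
```

```text
t 6.25 p [ 0.5408 -0.0439  0.1397] jigxy mm 1.0 2.2 F jig 2.1 -3.4 6.3 M [-0.85 -0.16  0.09] psi 0.99 tilt [ 0.001 -0.001 -1.   ] gap 0.0075 j [-0.18 -0.03  1.98 -0.    1.19  0.4 ]
jig -x in tool [-0.157 -0.988 -0.001] jig y in tool [ 0.988 -0.157 -0.001]
```

>>> move_arm(
  steps=[
    {"wx":0,"wy":0,"wz":-0.1,"tx":0,"ty":0,"tz":-0.03,"fingers":0.5},
    {"wx":0,"wy":0,"wz":-0.2,"tx":0,"ty":0,"tz":-0.05,"fingers":0.5},
    {"wx":0,"wy":0,"wz":-0.3,"tx":0,"ty":0,"tz":-0.08,"fingers":0.5},
    {"wx":0,"wy":0,"wz":-0.35,"tx":0,"ty":0,"tz":-0.09,"fingers":0.5},
    {"wx":0,"wy":0,"wz":-0.35,"tx":0,"ty":0,"tz":-0.09,"fingers":0.5},
  ],
)

```text
time: 6.75
tcp_pos: [0.541, -0.0439, 0.1406]
tcp_rot: [0.001, 0.784, 0.621, 0.0]
contact_force: [1.3, -3.7, 5.8]
finger_gap: 0.0072
gripper_force: 61.7
```

Run:
```python
from h import *
rep(); arc([.03,.06,.09,.12,.15,.2])
a=cap("scene")
save(a,"c4.png",(150,215,215,290),8)
```

```text
t 6.75 p [ 0.541  -0.0439  0.1406] jigxy mm 1.1 2.3 F jig 2.7 -2.9 5.8 M [-0.89 -0.31 -0.07] psi 1.34 tilt [ 0.002 -0.001 -1.   ] gap 0.0072 j [-0.18 -0.03  1.98 -0.    1.19  0.05]
jig -x in tool [ 0.192 -0.981 -0.002] jig y in tool [ 0.981  0.192 -0.001]
0.03 [ 0.07 -0.34  0.  ] [-0.029 -0.006  0.   ]
0.06 [ 0.13 -0.67  0.01] [-0.059 -0.012  0.   ]
0.09 [ 0.2  -1.01  0.04] [-0.088 -0.017  0.   ]
0.12 [ 0.26 -1.35  0.07] [-0.118 -0.023  0.   ]
0.15 [ 0.33 -1.68  0.11] [-0.147 -0.029  0.   ]
0.2 [ 0.44 -2.24  0.2 ] [-0.196 -0.038  0.   ]
```

View pics/c4.png

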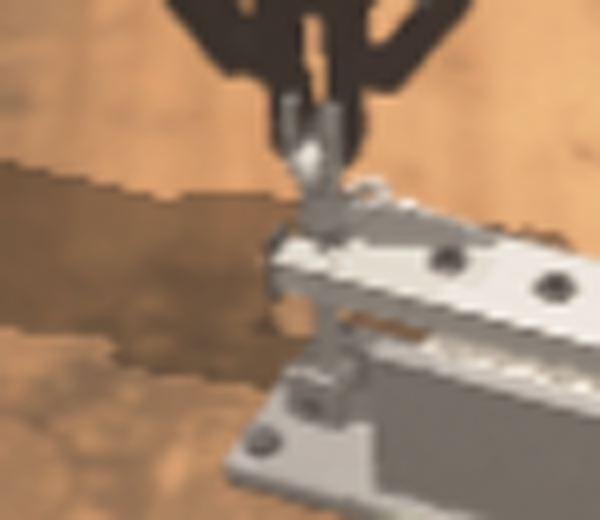

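The upright hub is now at crop (322,205), against (305,205) in the pushed picture. So the bolt did swing and came back. I'll probe again.

>>> move_arm(
  steps=[
    {"wx":-0.029,"wy":-0.006,"wz":0,"tx":0.07,"ty":-0.34,"tz":0,"fingers":0.5},
    {"wx":-0.044,"wy":-0.009,"wz":0,"tx":0.1,"ty":-0.5,"tz":0.01,"fingers":0.5},
    {"wx":-0.059,"wy":-0.012,"wz":0,"tx":0.13,"ty":-0.67,"tz":0.01,"fingers":0.5},
    {"wx":-0.074,"wy":-0.015,"wz":0,"tx":0.17,"ty":-0.84,"tz":0.03,"fingers":0.5},
    {"wx":-0.088,"wy":-0.017,"wz":0,"tx":0.2,"ty":-1.01,"tz":0.04,"fingers":0.5},
    {"wx":-0.088,"wy":-0.017,"wz":0,"tx":0.2,"ty":-1.01,"tz":0.04,"fingers":0.5},
  ],
)

```text
time: 7.4
tcp_pos: [0.5328, -0.0401, 0.1405]
tcp_rot: [0.043, 0.783, 0.62, 0.022]
contact_force: [8.1, -6.6, 1.3]
finger_gap: 0.0075
gripper_force: 60.9
```

Run:
```python
from h import *
rep(); arc([.03,.06,.09,.12])
```

```text
t 7.4 p [ 0.5328 -0.0401  0.1405] jigxy mm -7.8 2.3 F jig 10.1 -2.6 1.3 M [-1.17 -1.26 -0.08] psi 1.339 tilt [ 0.088 -0.04  -0.995] gap 0.0075 j [-0.16 -0.1   2.05 -0.03  1.1   0.08]
jig -x in tool [ 0.191 -0.977 -0.097] jig y in tool [0.981 0.192 0.   ]
0.03 [ 0.07 -0.34 -0.  ] [-0.029 -0.006 -0.   ]
0.06 [ 0.13 -0.68  0.  ] [-0.059 -0.012 -0.   ]
0.09 [ 0.2  -1.01  0.02] [-0.088 -0.017 -0.   ]
0.12 [ 0.26 -1.35  0.04] [-0.118 -0.023 -0.   ]
```

>>> move_arm(
  steps=[
    {"wx":0.029,"wy":0.006,"wz":0,"tx":-0.07,"ty":0.34,"tz":0.01,"fingers":0.5},
    {"wx":0.059,"wy":0.012,"wz":0,"tx":-0.13,"ty":0.67,"tz":0.04,"fingers":0.5},
    {"wx":0.088,"wy":0.017,"wz":0,"tx":-0.2,"ty":1.01,"tz":0.06,"fingers":0.5},
    {"wx":0.088,"wy":0.017,"wz":0,"tx":-0.2,"ty":1.01,"tz":0.06,"fingers":0.5},
  ],
)

```text
time: 7.8
tcp_pos: [0.5411, -0.0439, 0.1405]
tcp_rot: [0.0, 0.784, 0.621, -0.0]
contact_force: [0.7, -3.7, 8.4]
finger_gap: 0.0073
gripper_force: 62.0
```

>>> move_arm(
  steps=[
    {"wx":0,"wy":0,"wz":-0.1,"tx":0,"ty":0,"tz":-0.03,"fingers":0.5},
    {"wx":0,"wy":0,"wz":-0.2,"tx":0,"ty":0,"tz":-0.05,"fingers":0.5},
    {"wx":0,"wy":0,"wz":-0.3,"tx":0,"ty":0,"tz":-0.08,"fingers":0.5},
    {"wx":0,"wy":0,"wz":-0.4,"tx":0,"ty":0,"tz":-0.1,"fingers":0.5},
    {"wx":0,"wy":0,"wz":-0.5,"tx":0,"ty":0,"tz":-0.12,"fingers":0.5},
    {"wx":0,"wy":0,"wz":-0.5,"tx":0,"ty":0,"tz":-0.12,"fingers":0.5},
  ],
)

```text
time: 8.4
tcp_pos: [0.5413, -0.0437, 0.1418]
tcp_rot: [0.001, 0.605, 0.796, 0.0]
contact_force: [2.4, -3.6, 5.7]
finger_gap: 0.0074
gripper_force: 61.7
```

Run:
```python
from h import *
rep(); arc([.03,.06,.07,.08,.09,.12])
```

```text
t 8.4 p [ 0.5413 -0.0437  0.1418] jigxy mm 1.4 2.6 F jig 3.6 -2.3 5.7 M [-0.72 -0.54  0.11] psi 1.841 tilt [ 0.003 -0.001 -1.   ] gap 0.0074 j [-0.18 -0.03  1.98 -0.    1.19 -0.45]
jig -x in tool [ 0.64  -0.769 -0.003] jig y in tool [0.769 0.64  0.   ]
0.03 [ 0.22 -0.27  0.  ] [-0.023 -0.019 -0.   ]
0.06 [ 0.44 -0.53  0.01] [-0.046 -0.038 -0.   ]
0.07 [ 0.52 -0.62  0.02] [-0.054 -0.045 -0.   ]
0.08 [ 0.59 -0.71  0.02] [-0.061 -0.051 -0.   ]
0.09 [ 0.67 -0.8   0.03] [-0.069 -0.058 -0.   ]
0.12 [ 0.89 -1.07  0.06] [-0.092 -0.077 -0.   ]
```

>>> move_arm(
  steps=[
    {"wx":-0.023,"wy":-0.019,"wz":0,"tx":0.22,"ty":-0.27,"tz":0,"fingers":0.5},
    {"wx":-0.046,"wy":-0.038,"wz":0,"tx":0.44,"ty":-0.53,"tz":0.01,"fingers":0.5},
    {"wx":-0.061,"wy":-0.051,"wz":0,"tx":0.59,"ty":-0.71,"tz":0.02,"fingers":0.5},
    {"wx":-0.069,"wy":-0.058,"wz":0,"tx":0.67,"ty":-0.8,"tz":0.03,"fingers":0.5},
    {"wx":-0.069,"wy":-0.058,"wz":0,"tx":0.67,"ty":-0.8,"tz":0.03,"fingers":0.5},
  ],
)

```text
time: 8.9
tcp_pos: [0.532, -0.0394, 0.1419]
tcp_rot: [0.046, 0.605, 0.795, 0.011]
contact_force: [2.7, -3.8, 5.9]
finger_gap: 0.0076
gripper_force: 61.6
```

Run:
```python
from h import *
rep(); arc([-.03,-.06,-.09,.03,.06,.09])
```

```text
t 8.9 p [ 0.532  -0.0394  0.1419] jigxy mm -8.9 2.7 F jig 4.1 -2.4 5.9 M [-0.82 -0.64  0.02] psi 1.838 tilt [ 0.086 -0.039 -0.996] gap 0.0076 j [-0.16 -0.11  2.05 -0.03  1.1  -0.42]
jig -x in tool [ 0.636 -0.766 -0.095] jig y in tool [ 0.769  0.639 -0.   ]
-0.03 [-0.22  0.27  0.01] [ 0.023  0.019 -0.   ]
-0.06 [-0.45  0.54  0.03] [ 0.046  0.038 -0.   ]
-0.09 [-0.67  0.8   0.06] [ 0.069  0.058 -0.   ]
0.03 [ 0.22 -0.27 -0.  ] [-0.023 -0.019  0.   ]
0.06 [ 0.45 -0.54  0.01] [-0.046 -0.038  0.   ]
0.09 [ 0.67 -0.8   0.03] [-0.069 -0.058  0.   ]
```

>>> move_arm(
  steps=[
    {"wx":-0.012,"wy":-0.01,"wz":0,"tx":0.11,"ty":-0.13,"tz":0,"fingers":0.5},
    {"wx":-0.023,"wy":-0.019,"wz":0,"tx":0.22,"ty":-0.27,"tz":0,"fingers":0.5},
    {"wx":-0.034,"wy":-0.029,"wz":0,"tx":0.33,"ty":-0.4,"tz":0,"fingers":0.5},
    {"wx":-0.034,"wy":-0.029,"wz":0,"tx":0.33,"ty":-0.4,"tz":0,"fingers":0.5},
  ],
)

```text
time: 9.3
tcp_pos: [0.5272, -0.0372, 0.1415]
tcp_rot: [0.068, 0.604, 0.794, 0.015]
contact_force: [1.2, -4.0, 6.6]
finger_gap: 0.0076
gripper_force: 61.9
```

Run:
```python
from h import *
rep(); arc([.03,.06,.09])
```

```text
t 9.3 p [ 0.5272 -0.0372  0.1415] jigxy mm -14.2 2.7 F jig 2.7 -3.1 6.6 M [-0.67 -0.41  0.03] psi 1.835 tilt [ 0.126 -0.058 -0.99 ] gap 0.0076 j [-0.15 -0.14  2.09 -0.04  1.06 -0.4 ]
jig -x in tool [ 0.633 -0.762 -0.138] jig y in tool [ 0.769  0.639 -0.001]
0.03 [ 0.22 -0.27  0.  ] [-0.023 -0.019  0.   ]
0.06 [ 0.45 -0.54  0.01] [-0.046 -0.038  0.   ]
0.09 [ 0.67 -0.81  0.03] [-0.069 -0.058  0.   ]
```

Free so far; I'll go on over the lips.

>>> move_arm(
  steps=[
    {"wx":-0.012,"wy":-0.01,"wz":0,"tx":0.11,"ty":-0.13,"tz":0,"fingers":0.5},
    {"wx":-0.023,"wy":-0.019,"wz":0,"tx":0.22,"ty":-0.27,"tz":0,"fingers":0.5},
    {"wx":-0.034,"wy":-0.029,"wz":0,"tx":0.33,"ty":-0.4,"tz":0,"fingers":0.5},
    {"wx":-0.034,"wy":-0.029,"wz":0,"tx":0.33,"ty":-0.4,"tz":0,"fingers":0.5},
  ],
)

```text
time: 9.7
tcp_pos: [0.5227, -0.0351, 0.1408]
tcp_rot: [0.09, 0.603, 0.792, 0.02]
contact_force: [2.3, -4.2, 6.6]
finger_gap: 0.0078
gripper_force: 61.6
```

Run:
```python
from h import *
rep(); arc([.03,.06,.09,.12])
```

```text
t 9.7 p [ 0.5227 -0.0351  0.1408] jigxy mm -19.1 2.7 F jig 3.8 -2.8 6.6 M [-0.71 -0.65 -0.02] psi 1.832 tilt [ 0.166 -0.076 -0.983] gap 0.0078 j [-0.14 -0.18  2.12 -0.06  1.02 -0.38]
jig -x in tool [ 0.628 -0.756 -0.183] jig y in tool [ 0.769  0.639 -0.001]
0.03 [ 0.22 -0.27 -0.  ] [-0.023 -0.019  0.   ]
0.06 [ 0.45 -0.54  0.01] [-0.046 -0.038  0.   ]
0.09 [ 0.67 -0.81  0.03] [-0.069 -0.058  0.   ]
0.12 [ 0.89 -1.07  0.06] [-0.092 -0.077  0.   ]
```

>>> move_arm(
  steps=[
    {"wx":-0.012,"wy":-0.01,"wz":0,"tx":0.11,"ty":-0.13,"tz":0,"fingers":0.5},
    {"wx":-0.023,"wy":-0.019,"wz":0,"tx":0.22,"ty":-0.27,"tz":0,"fingers":0.5},
    {"wx":-0.046,"wy":-0.038,"wz":0,"tx":0.45,"ty":-0.54,"tz":0.01,"fingers":0.5},
    {"wx":-0.069,"wy":-0.058,"wz":0,"tx":0.67,"ty":-0.81,"tz":0.03,"fingers":0.5},
    {"wx":-0.092,"wy":-0.077,"wz":0,"tx":0.89,"ty":-1.07,"tz":0.06,"fingers":0.5},
    {"wx":-0.092,"wy":-0.077,"wz":0,"tx":0.89,"ty":-1.07,"tz":0.06,"fingers":0.5},
  ],
)

```text
time: 10.3
tcp_pos: [0.5086, -0.0288, 0.1363]
tcp_rot: [0.146, 0.599, 0.787, 0.033]
contact_force: [1.4, -0.6, 2.6]
finger_gap: 0.0074
gripper_force: 61.3
```

Run:
```python
from h import *
rep(); arc([.1,.2,.3,.4,.5,.6,.7,.8])
```

```text
t 10.3 p [ 0.5086 -0.0288  0.1363] jigxy mm -34.6 2.7 F jig 1.5 0.1 2.6 M [-0.42 -0.69  0.04] psi 1.818 tilt [ 0.269 -0.124 -0.955] gap 0.0074 j [-0.11 -0.27  2.22 -0.12  0.91 -0.32]
jig -x in tool [ 0.61  -0.735 -0.296] jig y in tool [ 0.769  0.64  -0.002]
0.1 [ 0.74 -0.89  0.06] [-0.077 -0.064  0.   ]
0.2 [ 1.47 -1.77  0.24] [-0.154 -0.128  0.   ]
0.3 [ 2.19 -2.62  0.53] [-0.231 -0.192  0.001]
0.4 [ 2.88 -3.46  0.93] [-0.307 -0.256  0.001]
0.5 [ 3.54 -4.26  1.44] [-0.384 -0.32   0.001]
0.6 [ 4.17 -5.01  2.05] [-0.461 -0.384  0.001]
0.7 [ 4.76 -5.71  2.75] [-0.538 -0.448  0.001]
0.8 [ 5.3  -6.36  3.55] [-0.615 -0.512  0.002]
```

>>> move_arm(
  steps=[
    {"wx":-0.038,"wy":-0.032,"wz":0,"tx":0.37,"ty":-0.45,"tz":0.02,"fingers":0.5},
    {"wx":-0.077,"wy":-0.064,"wz":0,"tx":0.74,"ty":-0.89,"tz":0.06,"fingers":0.5},
    {"wx":-0.115,"wy":-0.096,"wz":0,"tx":1.1,"ty":-1.33,"tz":0.14,"fingers":0.5},
    {"wx":-0.154,"wy":-0.128,"wz":0,"tx":1.47,"ty":-1.77,"tz":0.24,"fingers":0.5},
    {"wx":-0.192,"wy":-0.16,"wz":0,"tx":1.83,"ty":-2.2,"tz":0.38,"fingers":0.5},
    {"wx":-0.231,"wy":-0.192,"wz":0.001,"tx":2.19,"ty":-2.62,"tz":0.53,"fingers":0.5},
    {"wx":-0.269,"wy":-0.224,"wz":0.001,"tx":2.54,"ty":-3.04,"tz":0.72,"fingers":0.5},
    {"wx":-0.307,"wy":-0.256,"wz":0.001,"tx":2.88,"ty":-3.46,"tz":0.93,"fingers":0.5},
    {"wx":-0.307,"wy":-0.256,"wz":0.001,"tx":2.88,"ty":-3.46,"tz":0.93,"fingers":0.5},
    {"wx":-0.307,"wy":-0.256,"wz":0.001,"tx":2.88,"ty":-3.46,"tz":0.93,"fingers":0.5},
  ],
)

```text
time: 11.3
tcp_pos: [0.4719, -0.0124, 0.1137]
tcp_rot: [0.333, 0.569, 0.748, 0.075]
contact_force: [1.6, 0.5, 1.0]
finger_gap: 0.0075
gripper_force: 61.1
```

Run:
```python
from h import *
rep(); arc([.1,.2,.3,.4])
```

```text
t 11.3 p [ 0.4719 -0.0124  0.1137] jigxy mm -74.8 2.6 F jig 1.2 1.2 1.0 M [-0.02 -0.57  0.24] psi 1.713 tilt [ 0.585 -0.267 -0.766] gap 0.0075 j [ 0.02 -0.51  2.52 -0.56  0.55  0.14]
jig -x in tool [ 0.489 -0.59  -0.642] jig y in tool [ 0.769  0.64  -0.003]
0.1 [ 0.74 -0.88  0.07] [-0.077 -0.064  0.   ]
0.2 [ 1.47 -1.76  0.25] [-0.154 -0.128  0.001]
0.3 [ 2.18 -2.62  0.55] [-0.231 -0.192  0.001]
0.4 [ 2.87 -3.44  0.95] [-0.307 -0.256  0.001]
```

```bash
cat >> h.py <<'E'
def jw(x,y,z): return np.array([.540,-.0437,0])+ex*x/1000+ey*y/1000+np.array([0,0,z/1000])
E
python3 - <<'E'
from h import *
p,Rt,_=tool()
q=p-Rt[:,2]*.03; print(rel(q,Rt))
q2=q+np.array([0,0,.05]); print("up",rel(q2,down(J+np.pi/2)))
q3=jw(-40,0,195); print(rel(q3,down(J+np.pi/2)))
E
```

```text
(array([-0.,  0., -3.]), array([0., 0., 0.]))
up (array([-2.06,  2.46, -6.83]), array([0.668, 0.244, 0.664]))
(array([-5.1 ,  6.03, -3.98]), array([0.668, 0.244, 0.664]))
```

>>> move_arm(
  steps=[
    {"wx":0,"wy":0,"wz":0,"tx":0,"ty":0,"tz":0,"fingers":2.5},
    {"wx":0,"wy":0,"wz":0,"tx":0,"ty":0,"tz":0,"fingers":3},
    {"wx":0,"wy":0,"wz":0,"tx":0,"ty":0,"tz":0,"fingers":3},
    {"wx":0,"wy":0,"wz":0,"tx":0,"ty":0,"tz":-1,"fingers":3},
    {"wx":0,"wy":0,"wz":0,"tx":0,"ty":0,"tz":-2,"fingers":3},
    {"wx":0,"wy":0,"wz":0,"tx":0,"ty":0,"tz":-3,"fingers":3},
    {"wx":0,"wy":0,"wz":0,"tx":0,"ty":0,"tz":-3,"fingers":3},
  ],
)

```text
time: 12.0
tcp_pos: [0.4548, -0.0048, 0.1377]
tcp_rot: [0.334, 0.569, 0.747, 0.076]
contact_force: [0.1, 0.7, -0.3]
finger_gap: 0.0303
gripper_force: 0.0
```

Run:
```python
from h import *
rep()
p,Rt,_=tool()
print("up",rel(p+np.array([0.0,0,.06]),down(J+np.pi/2)), rel(p+np.array([0.0,0,.06]),Rt))
print(rel(jw(-35,0,175),down(J+np.pi/2)))
a=cap("scene")
save(a,"c5.png",(135,215,195,295),6)
```

```text
t 12.0 p [ 0.4548 -0.0048  0.1377] jigxy mm -93.5 2.4 F jig -0.2 0.7 -0.3 M [ 0.19  0.27 -0.01] psi 1.712 tilt [ 0.586 -0.268 -0.765] gap 0.0303 j [ 0.04 -0.61  2.54 -0.51  0.64  0.1 ]
jig -x in tool [ 0.487 -0.59  -0.644] jig y in tool [ 0.769  0.639 -0.003]
up (array([-2.48,  2.96, -4.59]), array([0.67 , 0.245, 0.663])) (array([-2.48,  2.96, -4.59]), array([0., 0., 0.]))
(array([-4.43,  5.28,  0.93]), array([0.67 , 0.245, 0.663]))
```

View pics/c5.png

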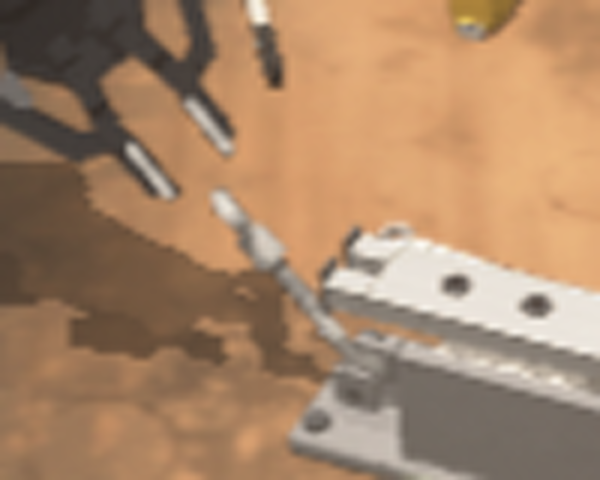

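The bolt stays at about 0.7 rad, with the nut at crop (245,225) and the lips at (330,270) and (352,242). Now I go over it with closed fingers to push it down.

>>> move_arm(
  steps=[
    {"wx":0,"wy":0,"wz":0,"tx":-1.24,"ty":1.48,"tz":-2.3,"fingers":3},
    {"wx":0,"wy":0,"wz":0,"tx":-2.48,"ty":2.96,"tz":-4.59,"fingers":0.5},
    {"wx":0.67,"wy":0.245,"wz":0.663,"tx":-2.48,"ty":2.96,"tz":-4.59,"fingers":0},
    {"wx":0.67,"wy":0.245,"wz":0.663,"tx":-2.48,"ty":2.96,"tz":-4.59,"fingers":0},
    {"wx":0.67,"wy":0.245,"wz":0.663,"tx":-2.48,"ty":2.96,"tz":-4.59,"fingers":0},
    {"wx":0.67,"wy":0.245,"wz":0.663,"tx":-2.48,"ty":2.96,"tz":-4.59,"fingers":0},
    {"wx":0.67,"wy":0.245,"wz":0.663,"tx":-2.48,"ty":2.96,"tz":-4.59,"fingers":0},
    {"wx":0.67,"wy":0.245,"wz":0.663,"tx":-2.48,"ty":2.96,"tz":-4.59,"fingers":0},
    {"wx":0.67,"wy":0.245,"wz":0.663,"tx":-2.48,"ty":2.96,"tz":-4.59,"fingers":0},
    {"wx":0.67,"wy":0.245,"wz":0.663,"tx":-4.43,"ty":5.28,"tz":0.93,"fingers":0},
    {"wx":0.67,"wy":0.245,"wz":0.663,"tx":-4.43,"ty":5.28,"tz":0.93,"fingers":0},
    {"wx":0.67,"wy":0.245,"wz":0.663,"tx":-4.43,"ty":5.28,"tz":0.93,"fingers":0},
    {"wx":0.67,"wy":0.245,"wz":0.663,"tx":-4.43,"ty":5.28,"tz":0.93,"fingers":0},
  ],
)

```text
time: 13.35
tcp_pos: [0.5077, -0.0295, 0.1734]
tcp_rot: [-0.001, 0.84, 0.542, -0.002]
contact_force: [-0.5, -0.7, 0.9]
finger_gap: -0.0002
gripper_force: 0.0
```

Run:
```python
from h import *
rep()
D=down(J+np.pi/2)
for q in ((-42,0,145),(-60,0,125),(-75,0,105),(-85,0,88)): print(q,rel(jw(*q),D))
```

```text
t 13.35 p [ 0.5077 -0.0295  0.1734] jigxy mm -35.1 1.7 F jig -0.1 -0.8 0.9 M [ 0.02  0.   -0.09] psi 1.147 tilt [-0.003 -0.    -1.   ] gap -0.0002 j [-0.16 -0.14  2.03 -0.    1.26  0.26]
jig -x in tool [-0.    -1.     0.003] jig y in tool [ 1.    -0.    -0.002]
(-42, 0, 145) (array([ 0.04, -0.66,  2.84]), array([-0.003,  0.002, -0.   ]))
(-60, 0, 125) (array([ 0.04, -2.46,  4.85]), array([-0.003,  0.002, -0.   ]))
(-75, 0, 105) (array([ 0.04, -3.95,  6.85]), array([-0.003,  0.002, -0.   ]))
(-85, 0, 88) (array([ 0.05, -4.94,  8.56]), array([-0.003,  0.002, -0.   ]))
```

>>> move_arm(
  steps=[
    {"wx":0,"wy":0,"wz":0,"tx":0,"ty":-0.66,"tz":2.8,"fingers":0},
    {"wx":0,"wy":0,"wz":0,"tx":0,"ty":-1.3,"tz":3.5,"fingers":0},
    {"wx":0,"wy":0,"wz":0,"tx":0,"ty":-1.9,"tz":4.2,"fingers":0},
    {"wx":0,"wy":0,"wz":0,"tx":0,"ty":-2.5,"tz":4.9,"fingers":0},
    {"wx":0,"wy":0,"wz":0,"tx":0,"ty":-2.9,"tz":5.4,"fingers":0},
    {"wx":0,"wy":0,"wz":0,"tx":0,"ty":-2.9,"tz":5.4,"fingers":0},
  ],
)

```text
time: 13.95
tcp_pos: [0.4812, -0.0171, 0.1204]
tcp_rot: [-0.0, 0.84, 0.543, -0.0]
contact_force: [0.6, -0.1, -0.2]
finger_gap: 0.0
gripper_force: 0.1
```

Run:
```python
from h import *
rep()
```

```text
t 13.95 p [ 0.4812 -0.0171  0.1204] jigxy mm -64.3 2.2 F jig 0.6 0.1 -0.2 M [ 0.08 -0.03  0.02] psi 1.147 tilt [-0.001 -0.    -1.   ] gap 0.0 j [-0.15 -0.15  2.13 -0.    1.16  0.28]
jig -x in tool [ 0.001 -1.     0.001] jig y in tool [ 1.     0.001 -0.001]
```

>>> move_arm(
  steps=[
    {"wx":0,"wy":0,"wz":0,"tx":0,"ty":-0.5,"tz":0.6,"fingers":0},
    {"wx":0,"wy":0,"wz":0,"tx":0,"ty":-0.9,"tz":1.2,"fingers":0},
    {"wx":0,"wy":0,"wz":0,"tx":0,"ty":-1.3,"tz":1.8,"fingers":0},
    {"wx":0,"wy":0,"wz":0,"tx":0,"ty":-1.7,"tz":2.4,"fingers":0},
    {"wx":0,"wy":0,"wz":0,"tx":0,"ty":-2.1,"tz":3.0,"fingers":0},
    {"wx":0,"wy":0,"wz":0,"tx":0,"ty":-2.1,"tz":3.0,"fingers":0},
  ],
)

```text
time: 14.55
tcp_pos: [0.4613, -0.0086, 0.0889]
tcp_rot: [-0.001, 0.84, 0.543, -0.001]
contact_force: [-0.1, 0.5, 0.8]
finger_gap: -0.0002
gripper_force: 0.1
```

Run:
```python
from h import *
rep()
a=cap("scene")
save(a,"c6.png",(135,215,195,295),6)
```

```text
t 14.55 p [ 0.4613 -0.0086  0.0889] jigxy mm -86.0 1.7 F jig -0.3 0.4 0.8 M [ 0.04 -0.03  0.04] psi 1.147 tilt [-0.003 -0.    -1.   ] gap -0.0002 j [-0.13 -0.15  2.19 -0.    1.11  0.29]
jig -x in tool [ 0.001 -1.     0.003] jig y in tool [ 1.     0.001 -0.002]
```

View pics/c6.png

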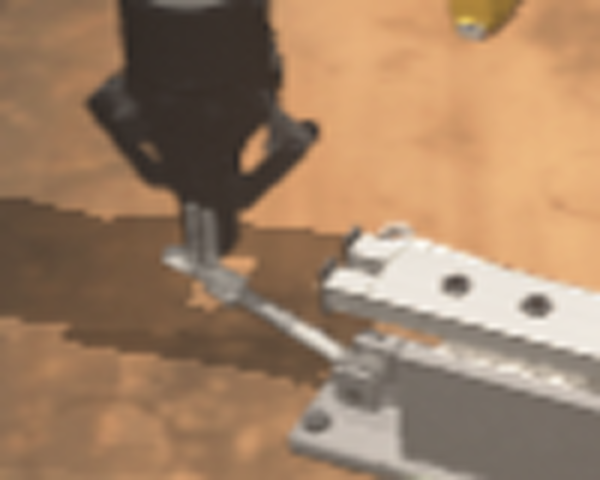

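The fingertips rest on the nut at crop (205,265), and the bolt is at about 1.05 rad. I'll push a bit more and then retreat.

>>> move_arm(
  steps=[
    {"wx":0,"wy":0,"wz":0,"tx":0,"ty":-0.3,"tz":0.5,"fingers":0},
    {"wx":0,"wy":0,"wz":0,"tx":0,"ty":-0.6,"tz":1.0,"fingers":0},
    {"wx":0,"wy":0,"wz":0,"tx":0,"ty":-0.6,"tz":1.3,"fingers":0},
    {"wx":0,"wy":0,"wz":0,"tx":0,"ty":-0.6,"tz":1.3,"fingers":0},
  ],
)

```text
time: 15.0
tcp_pos: [0.4565, -0.0063, 0.0767]
tcp_rot: [-0.0, 0.84, 0.543, -0.001]
contact_force: [-0.3, 0.3, 0.4]
finger_gap: -0.0006
gripper_force: 0.1
```

>>> move_arm(
  steps=[
    {"wx":0,"wy":0,"wz":0,"tx":0,"ty":0,"tz":-2,"fingers":0},
    {"wx":0,"wy":0,"wz":0,"tx":0,"ty":0,"tz":-6,"fingers":0},
    {"wx":0,"wy":0,"wz":0,"tx":0,"ty":0,"tz":-10,"fingers":0},
    {"wx":0,"wy":0,"wz":0,"tx":0,"ty":0,"tz":-14,"fingers":0},
    {"wx":0,"wy":0,"wz":0,"tx":0,"ty":0,"tz":-15,"fingers":0},
    {"wx":0,"wy":0,"wz":0,"tx":0,"ty":0,"tz":-15,"fingers":0},
    {"wx":0,"wy":0,"wz":0,"tx":0,"ty":0,"tz":-15,"fingers":0},
  ],
)

```text
time: 15.7
tcp_pos: [0.4565, -0.0063, 0.2259]
tcp_rot: [-0.001, 0.84, 0.543, -0.002]
contact_force: [-0.2, -0.2, -0.2]
finger_gap: 0.0001
gripper_force: 0.0
```

Run:
```python
from h import *
rep()
a=cap("scene")
save(a,"c7.png",(135,255,185,305),5)
w=pts(a)[150:215,195:262].reshape(-1,3); w=w[np.isfinite(w[:,0])]
d=w-np.array([.540,-.0437,.026]); X=d@ex;Y=d@ey;Z=d[:,2]
m=(X<-.07)&(X>-.14)&(abs(Y)<.025)&(Z>-.01)&(Z<.1)
print(m.sum(),np.degrees(0),np.median(X[m]),np.median(Z[m]),"theta",np.arctan2(-np.median(X[m]),np.median(Z[m])),"r",np.hypot(X[m],Z[m]).max())
```

```text
t 15.7 p [ 0.4565 -0.0063  0.2259] jigxy mm -91.3 1.8 F jig -0.1 -0.3 -0.2 M [ 0.01 -0.03  0.04] psi 1.147 tilt [-0.003 -0.001 -1.   ] gap 0.0001 j [-0.13 -0.31  2.08 -0.    1.38  0.29]
jig -x in tool [ 0.    -1.     0.003] jig y in tool [ 1.     0.    -0.002]
70 0.0 -0.0915800337343778 0.031170423345268677 theta 1.2427327805570396 r 0.12534850227285
```

View pics/c7.png

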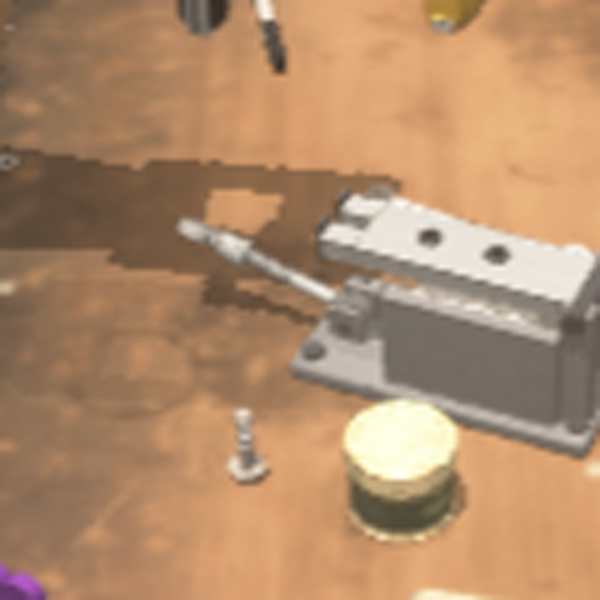

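The bolt lies at about 1.24 rad with the nut at crop (205,235). The tin (400,465) and the flange bolt (245,450) are untouched and the arm is clear, so I'm handing in.

```bash
python3 -c "
from station import arm
print(arm.hand_in())"
```

```text
the job is handed in; nothing more can be done
None
```

The job is handed in at 15.7 s: the nut was blocked at two lighter settings and passed the lips freely after 0.5 rad more (limit 0.785), the bolt is swung out to about 1.24 rad, and the robot is clear, with no contact with the tin, spanner or loose bolt.

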